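# Spring the guide roller back into its stand

## Robot

A 6-joint arm with a two-finger parallel gripper is mounted at the origin on the work surface; the furniture and walls round the work are solid. World frame = base frame: x ahead of the robot, y to its left, z up, the work surface at z = 0. Lengths are in m, angles in rad, forces in N, time in s.
With the tool pointing down it reaches from about 0.35 to 0.85 m from the base axis. Payload 8.1 kg.
Tool frame: the origin (TCP) lies between the finger pads; the fingertips stand 11 mm ahead of it and the grasp point (between the pads) lies 8 mm behind it; y points along the fingers, x is the direction in which the jaws open and shut, and the axes are right-handed (so a half turn about y gives the same grasp; the last joint's range is limited). The gripper opens to 93 mm and grips with 3 to 60 N. Pads are 15 mm wide; open, the fingers measure 128 mm over their backs; the gripper's body (75 mm by 188 mm) begins 65 mm behind the grasp point.
Start: joints at [1.249, 0.13, 1.488, -0, 1.523, -0.085], TCP at [0.141, 0.583, 0.23] pointing down, gripper open.
Joint ranges: [-2.96, 2.96], [-0.89, 2.26], [0.02, 2.5], [-1.34, 4.48], [0, 2.73], [-2.66, 2.66]. Speed limits (rad/s): [2.39, 2.39, 2.79, 3.14, 3.14, 3.14].

## Interface

Orientations are given as a rotation vector (axis times angle).
In Python, from plant import readout, optics, robot gives the robot as it stands.
- The arm moves only by the shell command python3 -m creep 'ROWS' [FORCE]. ROWS is JSON, a list that holds one entry, the list of rows, each a list of 7 numbers: the closure, from 0 (fully open) to 1 (shut), then the shift along the tool's x, y, z in cm, then the turn, a rotation vector about the tool's x, y, z in degrees. In form: [[[grip, x, y, z, wx, wy, wz], ...]]. A call has exactly 8 rows; each row shifts and turns the pose as measured when the row begins, along the tool's axes as they then stand; what a row does not reach is not made up. A row lasts 1/10 s, in which the tool goes at most 50 mm and 8.59 degrees, less where a joint would pass 70% of its speed; a pose out of reach is approached as far as the arm can. A call is refused whole if a number of a shift passes 5 or a number of a turn 8.59, either way. A call with a gripper value outside its range is refused whole. The fingers move at their own pace and stop on an object; FORCE is the grip in N (left out, the last holds). Time passes only in rows, so rows that do not move let the fingers close, or fill a call up. It gives the time, the measured TCP pose, the force and the opening at its end, in the units of the state.
- readout.read_state(): the state, without advancing time (a new reading comes with each control period).
- optics.read_camera(name): name is "scene" or "top" or "wrist"; returns a dict with "frame" (420x560x3 uint8, red, green, blue), "depth" (420x560 float32, m along the optical axis (not along the pixel's ray), 0 where there is no reading), "intrinsics" (3x3 intrinsics, pixels), "R" (3x3) and "t" (3): a world point X has camera coordinates R X + t. Camera axes: x right, y down, z forward; pixel columns grow to the right and rows downward; lengths in m; the calibration is good to about 2 mm. A picture is of the moment at which its call begins.
- robot.close_job(): hands the job in, once; it reports no verdict.
The state is a dict: "t": time; "q": joint angles; "dq": joint speeds; "joint_torque": joint torques, N m; "tool_pos": TCP position; "orientation": TCP orientation; "force": force on the tool from outside, world axes, zero at the start; "wrist_torque": the same for the moment, N m; "opening": finger opening in m.
Only numpy, scipy, OpenCV 4.12 (cv2) and the standard library are available. Lean on these libraries where they do the work, as an engineer would, in place of code of your own. Each camera call takes 0.05 s, during which the arm holds its last target. There are 200 camera calls.

## Task

Put the washed wooden guide roller back into its bench stand: take it from the grey cradle, compress its white sprung nose in the groove of the tall cheek until the steel pin clears the low cheek, bring it down level and ease it back so that nose and pin both spring into their recesses. Feel for the cheeks and do it gently, squeezing the spring but never driving it hard against its stop or forcing the roller against the stand. Leave the roller seated level and let go of, and do not disturb the red bottle, ring cutter and sugar ornament beside it.

Things in the scene. Friction and masses are not known exactly. Their poses are not given: they have to be found in the camera images.
- roller: Pale wooden roller; drum 28 mm diameter, 100 mm long; about 0.24 kg. Origin in the middle of the drum, on its axis; its y axis runs along the roller towards the blue end with the sprung nose; it may lie at any turn about that axis. It lies level in the cradle, axis 45 mm above the bench. Grip it across the middle of the drum.
- blue_end (a point): Centre of the roller's blue end face (roller y = +50 mm), from which the slippery white nose stands out: 8 mm diameter, round tip, 16 mm long when free. It slides in at most 13 mm against a spring (3 N to start, then 0.4 N per mm, 8.2 N fully in) and is rigid beyond that.
- roller_pin (a point): Flat tip of the fixed steel pin at the roller's other end (roller y = -57 mm), on the axis; 8 mm diameter, 7 mm long.
- stand: Fixed steel base plate, 84 (x) by 210 (y) by 12 mm, origin at the centre of its underside. On it a carriage with two aluminium cheeks, 50 mm wide in x, is clamped up to 13 mm to either side of the middle along the plate's y; the setting is NOT reported and does not give: feel or look for it. Between the cheeks its foot is 22 mm high, its knobs 27 mm. Recess axis: x = 0, z = 75 mm, along y.
- low_cheek (a point): Point of the base frame at y = -51.5, z = 75 mm: where, with the carriage at its middle setting, the mouth of the pin's recess is, in the low cheek's inner face. The low cheek's top is at z = 86 mm; pin and drum must stay above it until the pin is pulled clear. Recess square, 16 mm wide at the mouth, tapering to 11 mm at its floor, 5.5 mm deep.
- tall_cheek (a point): Point of the base frame at y = +57, z = 75 mm: likewise the middle of the tall cheek's inner face at the seat, 108.5 mm from the low cheek's face. Cheek top z = 113 mm. Nose groove: upright, open at the top, 11.6 mm wide in x, 4 mm deep down to z = 88 mm, then a ramp to a pocket 7 mm deep from z = 82 mm to its sill at z = 69.3 mm.
- seat (a point): Point of the base frame at x = 0, y = 0, z = 75 mm: where the middle of the seated roller lies if the carriage is at its middle setting (else shifted with it along y). The nose points to +y and stays pressed in 2 mm. For the pin to pass inside the low cheek, the nose must be pressed in 10.5 to 13 mm on the groove's floor.
- cradle: Fixed grey plastic cradle, 70 (x) by 120 (y) mm, origin at the centre of its underside. Two V rests, 10 mm thick at y = -42 and +42 mm, tops at 43 mm, hold the roller along the cradle's y axis; the 74 mm between them is open down to a 6 mm base plate.
- red_bottle: Dark red dropper bottle with white cap, 33 mm diameter, 81 mm tall, standing; origin at the centre of its underside. Bystander.
- cutter: Tinned ring cutter, 52 mm diameter, 34 mm high; origin at the centre of its underside. Bystander.
- ornament: Brittle basket of golden sugar ribbons, 128 by 120 by 93 mm; origin at the centre of its underside. Bystander.

How it is judged:
By the outcome, as a careful person would: the job done as asked, in the order asked, and still so for the second after the job is handed in, with the robot touching nothing.
It also fails if it takes over 48 s, if anything falls off the work surface, if the arm or the gripper's body presses on something with over 40 N, if the wrist force passes 120 N, or if a joint passes its speed limit or range.

## Working session

There is one attempt and no reset: what is moved stays moved. The work goes in short steps, Python scripts to look and compute and a shell command to move; the robot and the scene stay as the last step left them, time stands still between calls to the robot, and variables do not carry over. Pictures are saved under pics/ and viewed, about 8 in all and at most 12, crops included, and the job is handed in when it is done.

```bash
ls; mkdir -p pics; cat > h.py <<'E'
import numpy as np, cv2
from plant import readout, optics, robot
def cam(n,save=None):
    c=optics.read_camera(n)
    if save: cv2.imwrite(f'pics/{save}.png',c['frame'][:,:,::-1]); np.savez(f'pics/{save}.npz',**c)
    return c
def pts(c):
    d=c['depth'];K=c['intrinsics'];v,u=np.indices(d.shape)
    P=np.stack([(u-K[0,2])/K[0,0]*d,(v-K[1,2])/K[1,1]*d,d],-1)
    return (P-c['t'])@c['R']
E
python3 - <<'E'
from h import *
s=readout.read_state();print(s)
a=cam('scene','s0');b=cam('top','t0')
for c in(a,b):print(c['intrinsics'],c['R'],c['t'],-c['R'].T@c['t'])
E
```

```text
pics
{'t': 0.0, 'q': array([ 1.24860059e+00,  1.31138728e-01,  1.48926377e+00, -7.75977353e-06,
        1.52297235e+00, -8.54104631e-02]), 'dq': array([ 4.06812895e-04, -7.59180253e-07, -9.02531055e-04,  8.32233073e-04,
       -1.26431369e-03,  2.88302824e-04]), 'joint_torque': array([ 1.21247373e-03, -5.59866464e+01, -4.91753483e+01,  7.68714678e-02,
        3.60128295e-02, -1.45517984e-04]), 'tool_pos': array([0.14056492, 0.58275354, 0.22860933]), 'orientation': array([-1.31295868, -1.03192521,  1.03440513]), 'force': array([0.2544498 , 0.31267263, 0.62344673]), 'wrist_torque': array([ 0.00344039, -0.00706125,  0.00629418]), 'opening': 0.09272069141319132}
[[530.69636824   0.         276.62193392]
 [  0.         530.69636824 210.0958315 ]
 [  0.           0.           1.        ]] [[ 0.71668877 -0.69734377 -0.00829955]
 [-0.44406734 -0.44714523 -0.77644404]
 [ 0.53773731  0.56015428 -0.63013155]] [-0.28463626  0.26172975  1.19123374] [-0.32034958 -0.74873279  0.95149011]
[[454.43066271   0.         277.1689408 ]
 [  0.         454.43066271 205.64149485]
 [  0.           0.           1.        ]] [[-0.01641839 -0.9997322  -0.01630821]
 [-0.98291987  0.01912809 -0.18303728]
 [ 0.1833002   0.01302449 -0.9829707 ]] [0.05775776 0.41678865 1.0538011 ] [0.21745617 0.0360447  1.11308539]
```

View pics/s0.png

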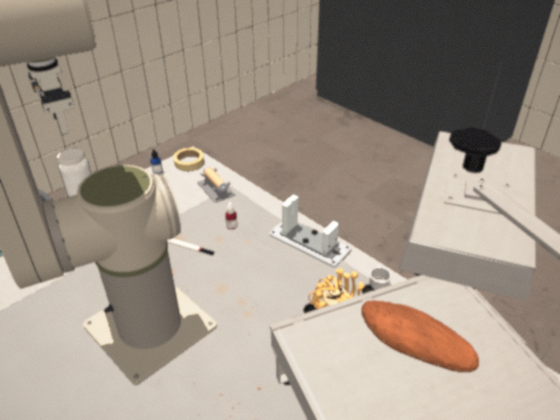

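View pics/t0.png

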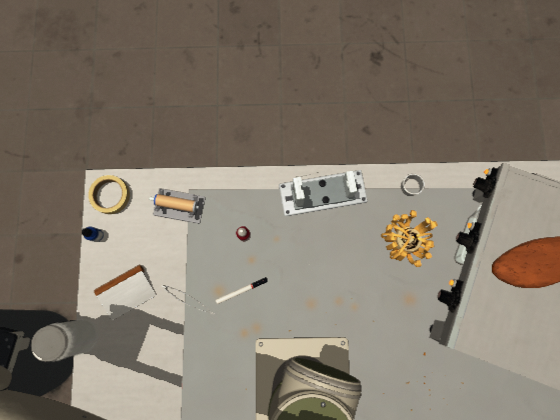

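```bash
python3 -c "
from scipy.spatial.transform import Rotation as R
print(R.from_rotvec([-1.31295868, -1.03192521,  1.03440513]).as_matrix())"
```

```text
[[ 2.34577955e-01 -5.56980872e-04 -9.72097152e-01]
 [ 9.72095689e-01 -1.69293699e-03  2.34578572e-01]
 [-1.77635500e-03 -9.99998412e-01  1.44313008e-04]]
```

Scene (1): roller in its cradle near (215,180), stand at (310,235) with the tall cheek to the left. Top (2): roller at (176,203) with its blue end left (+y), stand at (322,192), bottle (243,233), cutter (412,184), ornament (409,240). Now I measure.

```bash
cat > m.py <<'E'
from h import *
c=dict(np.load('pics/t0.npz'));P=pts(c);f=c['frame'];hsv=cv2.cvtColor(f,cv2.COLOR_RGB2HSV)
def ray(u,v,z):
    K=c['intrinsics'];d=c['R'].T@np.array([(u-K[0,2])/K[0,0],(v-K[1,2])/K[1,1],1]);o=-c['R'].T@c['t']
    return o+d*(z-o[2])/d[2]
# roller
m=((hsv[...,1]>70)&(hsv[...,0]<25)&(hsv[...,2]>120)).astype(np.uint8);m[:,:150]=0;m[:,205:]=0;m[:190]=0;m[220:]=0
r=cv2.minAreaRect(np.argwhere(m)[:,::-1].astype(np.float32));print('rect',r)
q=P[m>0];print('z',np.percentile(q[:,2],[5,50,95]))
b=cv2.boxPoints(r);print([ray(*p,.045).round(4) for p in b]);ctr=ray(*r[0],.047);print('ctr',ctr)
s=q[q[:,2]>.05];u,S,V=np.linalg.svd(s[:,:2]-s[:,:2].mean(0));print('pts mean',s.mean(0),V[0],(s@np.r_[V[0],0]).min(),(s@np.r_[V[0],0]).max())
# region heights
def reg(u0,u1,v0,v1,z0,z1):
    Q=P[v0:v1,u0:u1];mm=((Q[...,2]>z0)&(Q[...,2]<z1)&(c['depth'][v0:v1,u0:u1]>0))
    n,l,st,_=cv2.connectedComponentsWithStats(mm.astype(np.uint8))
    for i in range(1,n):
        if st[i,4]>25:
            q=Q[l==i];rr=cv2.minAreaRect((q[:,:2]*1000).astype(np.float32));print(st[i],'rect mm',np.round(rr[0],1),np.round(rr[1],1),round(rr[2],1),'z',q[:,2].mean().round(4))
for z in((.006,.018),(.08,.09),(.105,.118)):print('stand',z);reg(270,380,160,225,*z)
print('cradle');reg(145,212,180,230,.003,.02)
print('bottle');reg(225,260,215,250,.02,.1)
print('cutter');reg(395,430,165,200,.02,.05)
print('orn');reg(375,445,200,275,.01,.12)
E
python3 m.py
python3 - <<'E'
import cv2
f=cv2.imread('pics/t0.png')
cv2.imwrite('pics/t0z.png',cv2.hconcat([cv2.resize(f[175:235,140:220],(400,300),interpolation=2),cv2.resize(f[160:220,275:375],(400,240),interpolation=2)[:,:].copy() if 0 else cv2.resize(f[155:230,272:372],(400,300),interpolation=2)]))
E
```

```text
rect ((174.3773651123047, 202.3207550048828), (38.086299896240234, 11.180171012878418), 10.61965560913086)
z [0.04359302 0.05061852 0.05499634]
[array([0.4256, 0.3446, 0.045 ]), array([0.4525, 0.3405, 0.045 ]), array([0.4335, 0.2496, 0.045 ]), array([0.4068, 0.2541, 0.045 ])]
ctr [0.4291556 0.2966103 0.047    ]
pts mean [0.42746541 0.2928041  0.06163737] [-0.47555672 -0.87968506] -0.5084982792714445 -0.13512072722628674
stand (0.006, 0.018)
[  9  10  89  46 993] rect mm [454.7 -64.1] [ 84.3 211.6] 8.7 z 0.0115
[ 32  12  44  11 123] rect mm [492.3 -66.5] [ 11.  110.9] 8.9 z 0.0112
stand (0.08, 0.09)
[ 76  11  11  22 157] rect mm [ 464.  -123.5] [51.  17.1] 9.2 z 0.0854
stand (0.105, 0.118)
[ 24  17  11  23 159] rect mm [4.445e+02 2.000e-01] [49.3 17.1] 9.0 z 0.1122
cradle
[ 19   9  31  11 166] rect mm [459.4 297.1] [76.5 17.8] 78.8 z 0.0059
[  8  13  54  32 516] rect mm [406. 286.] [ 71.4 134.6] 20.8 z 0.0062
bottle
[ 11  11  15  15 168] rect mm [353.  132.8] [32.9 30.1] 43.7 z 0.0535
cutter
[  8   9  22  21 135] rect mm [ 466.9 -281.2] [51.3 50. ] 48.2 z 0.0305
orn
[   6   10   57   57 1741] rect mm [ 333.7 -255.2] [118.4 117.9] 67.2 z 0.0507
```

View pics/t0z.png

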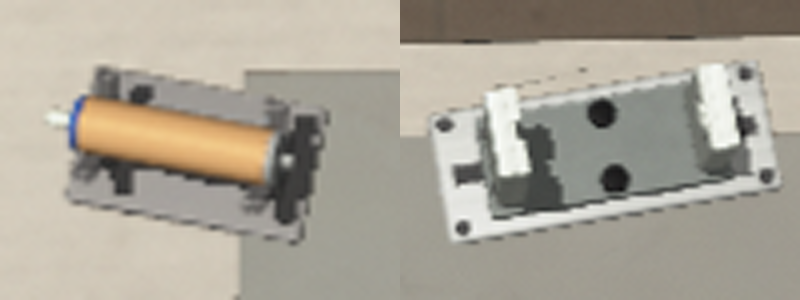

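Crops (3): drum spans about (155,199)–(195,207) in the top picture; the stand's cheeks are clear of everything and its long axis is tilted by about 9°. The heights check out: cheek tops 112 and 85 mm, plate 84×211 mm. Next I plan the approach.

```bash
cat >> h.py <<'E'
from scipy.spatial.transform import Rotation as Ro
def frame(yaw):  # yaw deg: tool x dir in world, tool y down
    a=np.radians(yaw);x=np.array([np.cos(a),np.sin(a),0]);y=np.array([0,0,-1.]);return np.c_[x,y,np.cross(x,y)]
def st():
    s=readout.read_state();return s,np.array(s['tool_pos']),Ro.from_rotvec(s['orientation']).as_matrix()
def plan(p1,yaw,n):
    s,p,R=st();T=frame(yaw);w=Ro.from_matrix(R.T@T).as_rotvec()
    print('tot: shift_tool cm',(R.T@(p1-p)*100).round(2),'turn deg',np.degrees(w).round(2))
    d=(np.array(p1)-p)/n
    for i in range(n):
        print(((R@Ro.from_rotvec(w*i/n).as_matrix()).T@d*100).round(2),np.degrees(w/n).round(2))
E
python3 - <<'E'
from m import *
A=ray(155,199.4,.047);B=ray(195,207,.047);print('ends',A,B,(A+B)/2,np.linalg.norm(A-B),np.degrees(np.arctan2(-(A-B)[0],(A-B)[1])))
plan([.43,.297,.22],-11.7,16)
E
```

```text
rect ((174.3773651123047, 202.3207550048828), (38.086299896240234, 11.180171012878418), 10.61965560913086)
z [0.04359302 0.05061852 0.05499634]
[array([0.4256, 0.3446, 0.045 ]), array([0.4525, 0.3405, 0.045 ]), array([0.4335, 0.2496, 0.045 ]), array([0.4068, 0.2541, 0.045 ])]
ctr [0.4291556 0.2966103 0.047    ]
pts mean [0.42746541 0.2928041  0.06163737] [-0.47555672 -0.87968506] -0.5084982792714445 -0.13512072722628674
stand (0.006, 0.018)
[  9  10  89  46 993] rect mm [454.7 -64.1] [ 84.3 211.6] 8.7 z 0.0115
[ 32  12  44  11 123] rect mm [492.3 -66.5] [ 11.  110.9] 8.9 z 0.0112
stand (0.08, 0.09)
[ 76  11  11  22 157] rect mm [ 464.  -123.5] [51.  17.1] 9.2 z 0.0854
stand (0.105, 0.118)
[ 24  17  11  23 159] rect mm [4.445e+02 2.000e-01] [49.3 17.1] 9.0 z 0.1122
cradle
[ 19   9  31  11 166] rect mm [459.4 297.1] [76.5 17.8] 78.8 z 0.0059
[  8  13  54  32 516] rect mm [406. 286.] [ 71.4 134.6] 20.8 z 0.0062
bottle
[ 11  11  15  15 168] rect mm [353.  132.8] [32.9 30.1] 43.7 z 0.0535
cutter
[  8   9  22  21 135] rect mm [ 466.9 -281.2] [51.3 50. ] 48.2 z 0.0305
orn
[   6   10   57   
[... 233 characters left out ...]
9   0.9  -34.84] turn deg [ 7.000e-02  8.813e+01 -8.000e-02]
[-1.31  0.06 -2.18] [ 0.    5.51 -0.  ]
[-1.1   0.06 -2.29] [ 0.    5.51 -0.  ]
[-0.87  0.06 -2.39] [ 0.    5.51 -0.  ]
[-0.64  0.06 -2.46] [ 0.    5.51 -0.  ]
[-0.4   0.06 -2.51] [ 0.    5.51 -0.  ]
[-0.16  0.06 -2.54] [ 0.    5.51 -0.  ]
[ 0.09  0.05 -2.54] [ 0.    5.51 -0.  ]
[ 0.33  0.05 -2.52] [ 0.    5.51 -0.  ]
[ 0.57  0.05 -2.48] [ 0.    5.51 -0.  ]
[ 0.81  0.05 -2.41] [ 0.    5.51 -0.  ]
[ 1.03  0.05 -2.32] [ 0.    5.51 -0.  ]
[ 1.25  0.05 -2.21] [ 0.    5.51 -0.  ]
[ 1.46  0.05 -2.08] [ 0.    5.51 -0.  ]
[ 1.65  0.05 -1.93] [ 0.    5.51 -0.  ]
[ 1.83  0.05 -1.76] [ 0.    5.51 -0.  ]
[ 1.99  0.05 -1.58] [ 0.    5.51 -0.  ]
```

Length 98.9 mm matches 100 mm. Moving now.

```bash
python3 -m creep '[[[0,-1.3,0.06,-2.2,0,5.5,0],[0,-1.1,0.06,-2.3,0,5.5,0],[0,-0.9,0.06,-2.4,0,5.5,0],[0,-0.6,0.06,-2.5,0,5.5,0],[0,-0.4,0.06,-2.5,0,5.5,0],[0,-0.2,0.06,-2.5,0,5.5,0],[0,0.1,0.06,-2.5,0,5.5,0],[0,0.3,0.06,-2.5,0,5.5,0]]]' 25
python3 - <<'E'
from h import *
plan([.43,.297,.22],-11.8,8)
E
```

```text
t: 0.9
tool_pos: [0.2845, 0.4332, 0.2192]
orientation: [-1.535, -0.42, 0.431]
force: [1.0, 1.3, 0.0]
opening: 0.0929
tot: shift_tool cm [  5.42  -0.05 -19.18] turn deg [ 0.41 42.9  -0.37]
[ 0.68 -0.01 -2.4 ] [ 0.05  5.36 -0.05]
[ 0.9  -0.01 -2.32] [ 0.05  5.36 -0.05]
[ 1.11 -0.01 -2.23] [ 0.05  5.36 -0.05]
[ 1.32 -0.01 -2.12] [ 0.05  5.36 -0.05]
[ 1.51 -0.01 -1.98] [ 0.05  5.36 -0.05]
[ 1.69 -0.01 -1.83] [ 0.05  5.36 -0.05]
[ 1.85 -0.01 -1.67] [ 0.05  5.36 -0.05]
[ 2.   -0.01 -1.49] [ 0.05  5.36 -0.05]
```

```bash
python3 -m creep '[[[0,0.7,-0.05,-2.4,0,5.4,0],[0,0.9,-0.05,-2.3,0,5.4,0],[0,1.1,-0.05,-2.2,0,5.4,0],[0,1.3,-0.05,-2.1,0,5.4,0],[0,1.5,-0.05,-2.0,0,5.4,0],[0,1.7,-0.05,-1.8,0,5.4,0],[0,1.9,-0.05,-1.7,0,5.3,0],[0,2.0,-0.05,-1.5,0,5.3,0]]]'
python3 - <<'E'
from h import *
c=cam('wrist','w1');s,p,R=st();print(p,R,s['force'],c['R'],c['t'],c['intrinsics'])
plan([.427,.2955,.22],-11.9,1)
E
```

```text
t: 1.7
tool_pos: [0.4313, 0.2869, 0.2197]
orientation: [-1.576, 0.196, -0.182]
force: [0.6, 0.2, -0.5]
opening: 0.093
[0.43362165 0.28435824 0.21973176] [[ 0.96947613 -0.00881452  0.24502723]
 [-0.2451313  -0.01378981  0.96939181]
 [-0.00516584 -0.99986606 -0.0155296 ]] [ 0.86950224 -2.05732238  0.28221686] [[ 0.9715308  -0.23682198 -0.00657693]
 [-0.22343587 -0.92513942  0.30690955]
 [-0.07876751 -0.29670256 -0.95171596]] [-0.34900657  0.32746515  0.50057474] [[363.32246175   0.         278.65873177]
 [  0.         363.32246175 206.95712621]
 [  0.           0.           1.        ]]
tot: shift_tool cm [-0.92 -0.04  0.92] turn deg [ 0.88 -2.29 -0.31]
[-0.92 -0.04  0.92] [ 0.88 -2.29 -0.31]
```

View pics/w1.png

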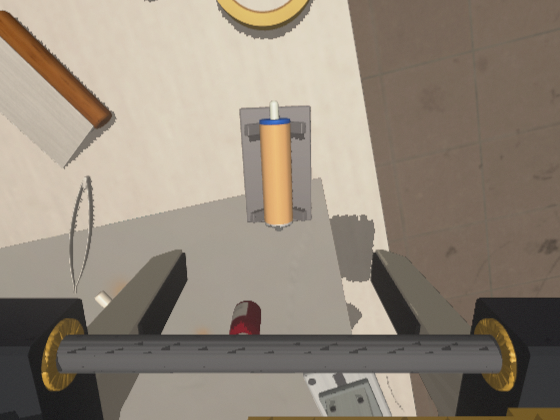

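Wrist view (4): roller at (277,172), blue end up at (275,121), its drum about vertical in the image. I fit its axis from this view by ray-casting.

```bash
cat > fit.py <<'E'
from h import *
import sys
def fit(c,z=.045):
    f=c['frame'];hsv=cv2.cvtColor(f,cv2.COLOR_RGB2HSV);P=pts(c)
    m=((P[...,2]>.046)&(P[...,2]<.065)&(c['depth']>0)&(hsv[...,1]>60))
    m&=(np.abs(P[...,0]-.428)<.06)&(np.abs(P[...,1]-.296)<.09)
    q=P[m];xy=q[:,:2];mu=xy.mean(0);V=np.linalg.svd(xy-mu,full_matrices=False)[2][0];V*=np.sign(V[1])
    a=(xy-mu)@V;b=(xy-mu)@[V[1],-V[0]]
    # axis centre across: midrange
    print(m.sum(),'along',a.min(),a.max(),'across',np.percentile(b,[1,99]),'yaw',np.degrees(np.arctan2(-V[0],V[1])),'top z',np.percentile(q[:,2],98))
    print('centre',mu+V*(a.min()+a.max())/2+np.array([V[1],-V[0]])*np.percentile(b,[1,99]).mean())
    # colour: drum+blue
    K=c['intrinsics'];o=-c['R'].T@c['t']
    def ray(u,v,z):
        d=c['R'].T@np.array([(u-K[0,2])/K[0,0],(v-K[1,2])/K[1,1],1]);return o+d*(z-o[2])/d[2]
    mm=((hsv[...,1]>60)&(hsv[...,2]>70)).astype(np.uint8);mm[:, :245]=0;mm[:,310:]=0;mm[:100]=0;mm[240:]=0
    n,l,s,_=cv2.connectedComponentsWithStats(mm);i=1+np.argmax(s[1:,4]);r=cv2.minAreaRect(np.argwhere(l==i)[:,::-1].astype(np.float32))
    b=cv2.boxPoints(r);W=np.array([ray(*x,z) for x in b]);print(r,W.round(4).tolist(),W.mean(0),ray(*r[0],z))
if __name__=='__main__':fit(dict(np.load(f'pics/{sys.argv[1]}.npz')))
E
python3 fit.py w1; python3 -c "
from h import *
s,p,R=st();print(p,s['t'],s['dq'])"
```

```text
2732 along -0.05078638750259652 0.04619542709298359 across [-0.01189218  0.01174793] yaw -11.606735921026932 top z 0.053900350010545744
centre [0.42998834 0.29940924]
((276.7607421875, 171.20033264160156), (106.00869750976562, 30.955612182617188), 86.93350982666016) [[0.4264, 0.3497, 0.045], [0.4533, 0.3446, 0.045], [0.4359, 0.2466, 0.045], [0.4065, 0.2519, 0.045]] [0.43052896 0.29818511 0.045     ] [0.43096679 0.30040825 0.045     ]
[0.43362165 0.28435824 0.21973176] 1.75 [ 0.04818119 -0.0074467   0.00941352  0.01061421 -0.00012007 -0.0856481 ]
```

```bash
python3 -c "
from h import *
plan([.429,.2975,.10],-11.8,1)"
```

```text
tot: shift_tool cm [-0.71 11.96  1.35] turn deg [ 0.88 -2.39 -0.31]
[-0.71 11.96  1.35] [ 0.88 -2.39 -0.31]
```

```bash
python3 -m creep '[[[0,-0.3,1.5,0.6,0.3,-1.0,-0.1],[0,-0.3,2.5,0.6,0.3,-1.0,-0.1],[0,0,2.5,0,0.3,-0.4,-0.1],[0,0,2.5,0,0,0,0],[0,0,2.0,0,0,0,0],[0,0,0.9,0,0,0,0],[0,0,0,0,0,0,0],[0,0,0,0,0,0,0]]]'
python3 - <<'E'
from h import *
from fit import fit
c=cam('wrist','w2')
plan([.429,.2975,.037],-11.8,1)
s,p,R=st();print(p,s['force'],s['dq'])
E
```

```text
t: 2.55
tool_pos: [0.4305, 0.2953, 0.0957]
orientation: [-1.565, 0.164, -0.161]
force: [-0.0, -0.3, 0.7]
opening: 0.0931
tot: shift_tool cm [-0.2   5.89  0.17] turn deg [ 0.01 -0.06 -0.07]
[-0.2   5.89  0.17] [ 0.01 -0.06 -0.07]
[0.43068889 0.29540947 0.09592749] [-0.14420399 -0.33925494  0.51369894] [ 2.91619812e-05 -7.74633652e-03 -7.31232783e-03  7.26766659e-04
 -2.38516670e-03  1.66663495e-03]
```

View pics/w2.png

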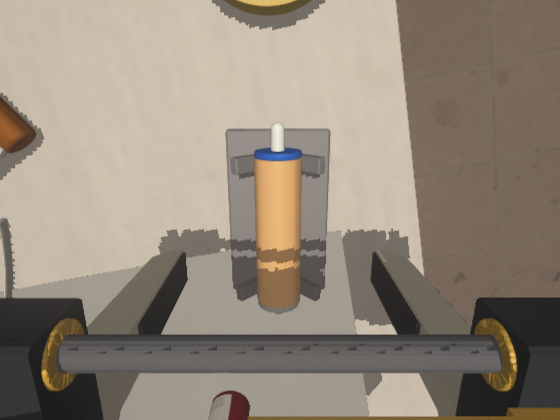

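Wrist view (5): drum from blue end (278,152) to pin end (279,308), edges at columns 255 and 301; it stands well between the open fingers.

```bash
python3 - <<'E'
from h import *
c=dict(np.load('pics/w2.npz'));K=c['intrinsics'];o=-c['R'].T@c['t'];print('cam',o)
def ray(u,v,z):
    d=c['R'].T@np.array([(u-K[0,2])/K[0,0],(v-K[1,2])/K[1,1],1]);return o+d*(z-o[2])/d[2]
hsv=cv2.cvtColor(c['frame'],cv2.COLOR_RGB2HSV)
blue=((hsv[...,0]>100)&(hsv[...,0]<130)&(hsv[...,1]>120)&(hsv[...,2]>60))
blue[:140]=0;blue[170:]=0;v,u=np.nonzero(blue);print('blue',u.min(),u.max(),v.min(),v.max())
dr=((hsv[...,1]>90)&(hsv[...,0]<25));dr[:160]=0;dr[310:]=0;dr[:,:245]=0;dr[:,312:]=0
for r in(165,180,200,225,240,270,295):
    x=np.nonzero(dr[r])[0];a=ray((x.min()+x.max())/2,r,.050);print(r,x.min(),x.max(),a.round(4))
print('drum vmax',np.nonzero(dr)[0].max())
print('blue top edge',ray(278,v.min(),.059),'pin end',ray(279,307,.045),ray(279,307,.055))
P=pts(c);print('z top',P[180:290,278,2].round(4)[::15])
s,p,R=st();print('tool',p)
E
```

```text
cam [0.4468932  0.3760245  0.25069518]
blue 255 300 148 160
165 254 300 [0.4382 0.3398 0.05  ]
180 255 300 [0.4367 0.3314 0.05  ]
200 255 300 [0.4343 0.3199 0.05  ]
225 256 300 [0.4314 0.3049 0.05  ]
240 256 299 [0.4292 0.2957 0.05  ]
270 257 299 [0.4254 0.2763 0.05  ]
295 258 299 [0.4222 0.2594 0.05  ]
drum vmax 307
blue top edge [0.44095054 0.35018658 0.059     ] pin end [0.42010565 0.24782585 0.045     ] [0.42140795 0.25405831 0.055     ]
z top [0.0527 0.0533 0.0536 0.0522 0.0543 0.0538 0.0529 0.0532]
tool [0.43068889 0.29540947 0.09592749]
```

```bash
python3 - <<'E'
from h import *
c=dict(np.load('pics/w2.npz'));P=pts(c)
for u,v in((150,150),(180,80),(360,120),(360,200),(205,270),(240,200),(316,200),(243,158),(315,158)):print(u,v,P[v-2:v+3,u-2:u+3].reshape(-1,3).mean(0).round(4))
c=dict(np.load('pics/t0.npz'));P=pts(c)
for u,v in((140,200),(220,180),(220,200),(160,180)):print(u,v,P[v-2:v+3,u-2:u+3].reshape(-1,3).mean(0).round(4))
E
```

```text
150 150 [ 3.524e-01  3.589e-01 -2.000e-04]
180 80 [ 3.856e-01  3.986e-01 -3.000e-04]
360 120 [ 4.970e-01  3.493e-01 -1.000e-04]
360 200 [ 4.891e-01  2.937e-01 -3.000e-04]
205 270 [0.369  0.2678 0.0108]
240 200 [0.4058 0.3129 0.0057]
316 200 [0.4579 0.3021 0.006 ]
243 158 [0.4191 0.346  0.0391]
315 158 [0.4602 0.3377 0.0408]
140 200 [ 0.4461  0.3949 -0.    ]
220 180 [4.936e-01 1.939e-01 3.000e-04]
220 200 [0.4417 0.1933 0.0024]
160 180 [0.4858 0.3337 0.0445]
```

```bash
python3 -m creep '[[[0,-0.15,1.0,0.25,0,0,0],[0,0,1.5,0,0,0,0],[0,0,1.5,0,0,0,0],[0,0,1.0,0,0,0,0],[0,0,0.5,0,0,0,0],[0,0,0,0,0,0,0],[0,0,0,0,0,0,0],[0.3,0,0,0,0,0,0]]]'
python3 -c "
from h import *
plan([.4295,.298,.0365],-11.6,1)
s,p,R=st();print(p,s['force'])"
```

```text
t: 3.4
tool_pos: [0.4319, 0.3, 0.0397]
orientation: [-1.561, 0.159, -0.165]
force: [-0.2, 0.2, 0.2]
opening: 0.0887
tot: shift_tool cm [-0.2   0.32 -0.25] turn deg [-0.21 -0.24  0.19]
[-0.2   0.32 -0.25] [-0.21 -0.24  0.19]
[0.43192204 0.29999858 0.03974652] [-0.20696104  0.21870144  0.17332884]
```

```bash
python3 -m creep '[[[0.3,-0.2,0.3,-0.2,0,0,0.1],[0.3,0,0,0,0,0,0],[0.5,0,0,0,0,0,0],[0.6,0,0,0,0,0,0],[0.7,0,0,0,0,0,0],[0.8,0,0,0,0,0,0],[0.9,0,0,0,0,0,0],[1,0,0,0,0,0,0]]]' 20
python3 -c "
from h import *
plan([.4295,.298,.0365],-11.6,1)
s,p,R=st();print(p,s['force'])"
```

```text
t: 4.2
tool_pos: [0.4307, 0.299, 0.0384]
orientation: [-1.559, 0.159, -0.166]
force: [-0.7, 0.7, -0.8]
opening: 0.0273
tot: shift_tool cm [-0.1   0.19 -0.13] turn deg [-0.34 -0.24  0.23]
[-0.1   0.19 -0.13] [-0.34 -0.24  0.23]
[0.43070073 0.29904508 0.0384279 ] [-0.66385313  0.73237884 -0.78794929]
```

```bash
python3 -m creep '[[[1,0,0,0,0,0,0],[1,0,-0.5,0,0,0,0],[1,0,-1,0,0,0,0],[1,0,-2,0,0,0,0],[1,0,-2.5,0,0,0,0],[1,0,-3,0,0,0,0],[1,0,-2.5,0,0,0,0],[1,0,-1,0,0,0,0]]]' 35
python3 - <<'E'
from h import *
c=cam('wrist','w3');s,p,R=st();print(p,s['force'],s['wrist_torque'],s['opening'])
# pre-stand: axis z .150 ; seat + dy*(-13mm)
yd=np.array([-np.sin(np.radians(8.9)),np.cos(np.radians(8.9)),0])
print(np.array([.4547,-.0641,.1434])-.014*yd)
plan(np.array([.4547,-.0641,.1434])-.014*yd,8.9,16)
E
```

```text
t: 5.0
tool_pos: [0.427, 0.2968, 0.1673]
orientation: [-1.564, 0.164, -0.161]
force: [1.0, 0.3, -0.9]
opening: 0.0271
[0.4275688  0.29707353 0.16828045] [ 1.0952033   0.28780944 -1.19111121] [-0.02263597  0.02550668  0.00810853] 0.027545637027538233
[ 0.45686595 -0.07793144  0.1434    ]
tot: shift_tool cm [ 10.56   2.41 -36.11] turn deg [ -0.11 -20.74  -0.03]
[ 0.66  0.15 -2.26] [-0.01 -1.3  -0.  ]
[ 0.61  0.15 -2.27] [-0.01 -1.3  -0.  ]
[ 0.56  0.15 -2.28] [-0.01 -1.3  -0.  ]
[ 0.51  0.15 -2.3 ] [-0.01 -1.3  -0.  ]
[ 0.45  0.15 -2.31] [-0.01 -1.3  -0.  ]
[ 0.4   0.15 -2.32] [-0.01 -1.3  -0.  ]
[ 0.35  0.15 -2.33] [-0.01 -1.3  -0.  ]
[ 0.3   0.15 -2.33] [-0.01 -1.3  -0.  ]
[ 0.24  0.15 -2.34] [-0.01 -1.3  -0.  ]
[ 0.19  0.15 -2.34] [-0.01 -1.3  -0.  ]
[ 0.14  0.15 -2.35] [-0.01 -1.3  -0.  ]
[ 0.08  0.15 -2.35] [-0.01 -1.3  -0.  ]
[ 0.03  0.15 -2.35] [-0.01 -1.3  -0.  ]
[-0.02  0.15 -2.35] [-0.01 -1.3  -0.  ]
[-0.08  0.15 -2.35] [-0.01 -1.3  -0.  ]
[-0.13  0.16 -2.35] [-0.01 -1.3  -0.  ]
```

View pics/w3.png

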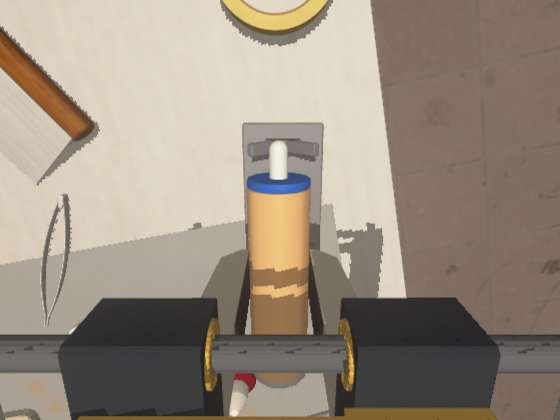

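Wrist view (6): roller lifted and held, blue end at (279,182), nose tip at (278,141), straight in the jaws. Carrying it over to the stand.

```bash
python3 -m creep '[[[1,0.7,0,-1.5,0,-1.3,0],[1,0.6,0,-2.3,0,-1.3,0],[1,0.6,0,-2.4,0,-1.3,0],[1,0.5,0,-2.4,0,-1.3,0],[1,0.5,0,-2.4,0,-1.3,0],[1,0.4,0,-2.4,0,-1.3,0],[1,0.4,0,-2.4,0,-1.3,0],[1,0.3,0,-2.4,0,-1.3,0]]]'
python3 - <<'E'
from h import *
yd=np.array([-np.sin(np.radians(8.9)),np.cos(np.radians(8.9)),0])
plan(np.array([.4547,-.0641,.150])-.014*yd,8.9,8)
E
```

```text
t: 5.85
tool_pos: [0.4415, 0.1066, 0.1604]
orientation: [-1.57, 0.017, -0.003]
force: [0.6, 0.2, -2.1]
opening: 0.0269
tot: shift_tool cm [  1.78   1.01 -18.43] turn deg [-0.09 -9.63 -0.51]
[ 0.22  0.13 -2.3 ] [-0.01 -1.2  -0.06]
[ 0.17  0.13 -2.31] [-0.01 -1.2  -0.06]
[ 0.13  0.13 -2.31] [-0.01 -1.2  -0.06]
[ 0.08  0.13 -2.31] [-0.01 -1.2  -0.06]
[ 0.03  0.13 -2.31] [-0.01 -1.2  -0.06]
[-0.02  0.13 -2.31] [-0.01 -1.2  -0.06]
[-0.07  0.13 -2.31] [-0.01 -1.2  -0.06]
[-0.12  0.13 -2.31] [-0.01 -1.2  -0.06]
```

```bash
python3 -m creep '[[[1,0.2,0,-2.8,0,-1.4,-0.1],[1,0.2,0,-2.8,0,-1.4,-0.1],[1,0.1,0,-2.8,0,-1.4,-0.1],[1,0.1,0,-2.8,0,-1.4,-0.1],[1,0,0,-2.8,0,-1.4,-0.1],[1,-0.1,0,-2.2,0,-1.4,0],[1,-0.1,0,-1.2,0,-1.2,0],[1,0,0,-0.3,0,0,0]]]'
python3 -m creep '[[[1,0,0,0,0,0,0],[1,0,0,0,0,0,0],[1,0,0,0,0,0,0],[1,0,0,0,0,0,0],[1,0,0,0,0,0,0],[1,0,0,0,0,0,0],[1,0,0,0,0,0,0],[1,0,0,0,0,0,0]]]'
python3 - <<'E'
from h import *
c=cam('wrist','w4');t=cam('top','t4');s,p,R=st();print(p,s['force'],s['wrist_torque'],s['dq'])
yd=np.array([-np.sin(np.radians(8.9)),np.cos(np.radians(8.9)),0])
plan(np.array([.4547,-.0641,.150])-.014*yd,8.9,1)
E
```

```text
t: 6.65
tool_pos: [0.4495, -0.0792, 0.1501]
orientation: [-1.564, -0.115, 0.135]
force: [-0.3, 0.6, -2.9]
opening: 0.0271
t: 7.45
tool_pos: [0.4486, -0.076, 0.1484]
orientation: [-1.562, -0.114, 0.138]
force: [-0.6, -0.5, -2.7]
opening: 0.0271
[ 0.44858006 -0.07611948  0.14841082] [ 0.79142289 -0.46963618 -2.48712342] [-0.15044746  0.03028602  0.02377386] [-8.43989392e-04  7.64973850e-05 -1.19338919e-03 -1.06650710e-03
  1.55549312e-03 -1.50427549e-03]
tot: shift_tool cm [ 0.79 -0.17 -0.31] turn deg [-0.37  0.28 -0.82]
[ 0.79 -0.17 -0.31] [-0.37  0.28 -0.82]
```

View pics/w4.png

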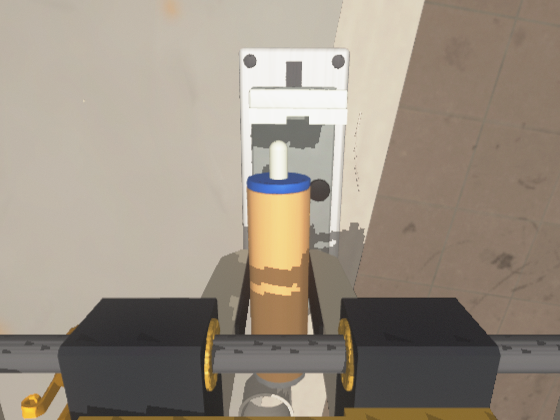

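Wrist view (7): the tall cheek's top spans columns 249–348 at rows 90–122, its groove notch is centred near (298,120), and the nose is at (278,145). I compare them in the world frame.

```bash
cat > rel.py <<'E'
from h import *
import sys
c=dict(np.load(f'pics/{sys.argv[1]}.npz'));K=c['intrinsics'];o=-c['R'].T@c['t']
def ray(u,v,z):
    d=c['R'].T@np.array([(u-K[0,2])/K[0,0],(v-K[1,2])/K[1,1],1]);return o+d*(z-o[2])/d[2]
g=cv2.cvtColor(c['frame'],cv2.COLOR_RGB2GRAY).astype(int)
for r in(95,104,110,116,118,120,122,125):print(r,' '.join(map(str,g[r,244:354:2])))
for r in (145,150,160,170):print(r,' '.join(map(str,g[r,264:294])))
P=pts(c);print('cheek top z',P[95:112:4,300,2],P[95:112:4,270,2],'depth drum top',P[200:280:15,279].round(4).tolist())
print('blue depth',P[150:172:5,278].round(4).tolist())
E
python3 rel.py w4
```

```text
95 242 243 229 239 247 246 246 246 246 246 247 247 246 246 247 247 247 247 247 247 247 247 247 247 247 247 247 247 247 247 247 247 247 247 247 247 247 247 247 247 247 247 247 247 247 247 247 247 247 247 247 241 209 212 213
104 242 242 238 233 244 243 245 245 245 245 244 244 244 245 246 244 244 245 245 245 245 245 246 246 246 246 246 246 246 246 246 246 246 246 246 246 246 246 246 246 246 246 246 246 246 246 246 246 247 247 247 237 213 213 213
110 241 242 244 246 247 247 246 246 246 246 246 246 246 246 247 246 246 246 246 246 246 247 247 247 246 246 246 246 247 247 247 247 247 247 247 247 247 247 246 246 246 246 246 246 247 247 246 246 246 246 246 246 216 214 214
116 241 241 243 246 246 247 246 246 246 246 246 246 246 246 247 246 246 246 246 246 246 234 206 204 202 202 203 207 205 207 192 173 174 247 247 247 247 246 246 246 246 246 246 246 247 246 246 246 246 246 246 245 214 213 214
118 240 241 243 246 246 247 246 246 246 246 246 246 246 246 247 246 246 246 246 246 246 215 160 160 167 166 168 172 169 170 150 121 121 247 247 247 247 246 246 246 246 246 246 246 247 246 246 246 246 246 2
[... 936 characters left out ...]
83
160 182 184 184 182 183 178 201 219 229 235 239 241 243 244 245 245 244 242 241 238 234 226 213 177 179 178 180 180 179 179
170 111 111 111 112 112 143 195 218 228 235 239 241 242 244 245 244 244 242 241 238 234 226 212 177 179 180 181 181 180 180
cheek top z [0.11343796 0.11336969 0.11346231 0.11251959 0.11264299] [0.11190799 0.11321774 0.11305345 0.11138552 0.11209103] depth drum top [[0.4416, -0.0343, 0.1638], [0.4427, -0.0412, 0.1616], [0.4437, -0.0472, 0.1629], [0.4448, -0.0538, 0.1629], [0.4459, -0.0604, 0.1633], [0.4471, -0.068, 0.1619]]
blue depth [[0.4381, -0.0161, 0.1531], [0.4384, -0.0181, 0.1534], [0.4388, -0.0204, 0.1516], [0.4391, -0.0223, 0.1531], [0.4395, -0.0243, 0.1534]]
```

```bash
python3 - <<'E'
from h import *
c=dict(np.load('pics/w4.npz'));K=c['intrinsics'];o=-c['R'].T@c['t'];print('cam',o)
g=c['frame'].astype(int)
for r in(190,220,245):print(r,[tuple(g[r,u]) for u in (244,246,247,248,249,250,252)],[tuple(g[r,u]) for u in(304,306,307,308,309,310,311,312)],'depth',c['depth'][r,265:292:6].round(4))
print('nose depth',c['depth'][145:172:5,278])
# required axis depth: silhouette of a cylinder, angular half width a = asin(r/D)
for r,u0,u1 in((190,248.5,310),(160,269.5,286.3)):
    a=(np.arctan((u1-K[0,2])/K[0,0])-np.arctan((u0-K[0,2])/K[0,0]))/2
    for rad in(.014,.004):print(r,rad,'axis distance',rad/np.sin(a))
t=dict(np.load('pics/t4.npz'));f=t['frame'][:,:,::-1];cv2.imwrite('pics/t4z.png',cv2.resize(f[130:260,230:400],None,fx=4.5,fy=4.5,interpolation=2))
def proj(cc,X):
    x=cc['intrinsics']@(cc['R']@X+cc['t']);return x[:2]/x[2]
def ray(u,v,z):
    d=c['R'].T@np.array([(u-K[0,2])/K[0,0],(v-K[1,2])/K[1,1],1]);return o+d*(z-o[2])/d[2]
for z in(.149,.152,.155):
    X=ray(278.5,141.5,z);print(z,X,'top px',proj(t,X))
E
```

```text
cam [0.43715046 0.00466679 0.30399905]
190 [(np.int64(224), np.int64(219), np.int64(214)), (np.int64(200), np.int64(185), np.int64(168)), (np.int64(163), np.int64(131), np.int64(101)), (np.int64(169), np.int64(130), np.int64(90)), (np.int64(175), np.int64(134), np.int64(92)), (np.int64(166), np.int64(131), np.int64(100)), (np.int64(120), np.int64(114), np.int64(136))] [(np.int64(124), np.int64(108), np.int64(129)), (np.int64(154), np.int64(124), np.int64(106)), (np.int64(185), np.int64(142), np.int64(101)), (np.int64(183), np.int64(140), np.int64(99)), (np.int64(175), np.int64(134), np.int64(94)), (np.int64(116), np.int64(94), np.int64(75)), (np.int64(83), np.int64(74), np.int64(67)), (np.int64(79), np.int64(72), np.int64(67))] depth [0.1463 0.1459 0.1456 0.1445 0.1468]
220 [(np.int64(213), np.int64(207), np.int64(197)), (np.int64(232), np.int64(227), np.int64(221)), (np.int64(200), np.int64(184), np.int64(166)), (np.int64(166), np.int64(133), np.int64(100)), (np.int64(175), np.int64(134), np.int64(93)), (np.int64(189), np.int64(143), np.int64(97)), (np.int64(216), np.int64(167), np.
[... 963 characters left out ...]
, np.int64(111), np.int64(93)), (np.int64(114), np.int64(105), np.int64(98)), (np.int64(112), np.int64(107), np.int64(99)), (np.int64(112), np.int64(106), np.int64(99))] depth [0.1538 0.1523 0.1524 0.1517 0.1531]
nose depth [0.14988884 0.15050355 0.15077776 0.15321577 0.15225643 0.15258102]
190 0.014 axis distance 0.16600692970779263
190 0.004 axis distance 0.04743055134508361
160 0.014 axis distance 0.605701893008597
160 0.004 axis distance 0.173057683716742
0.149 [ 0.43777483 -0.01307052  0.149     ] top px [305.33799564 186.75782451]
0.152 [ 0.43776274 -0.01272722  0.152     ] top px [305.24139025 186.45634632]
0.155 [ 0.43775066 -0.01238391  0.155     ] top px [305.14420481 186.15305797]
```

View pics/t4z.png

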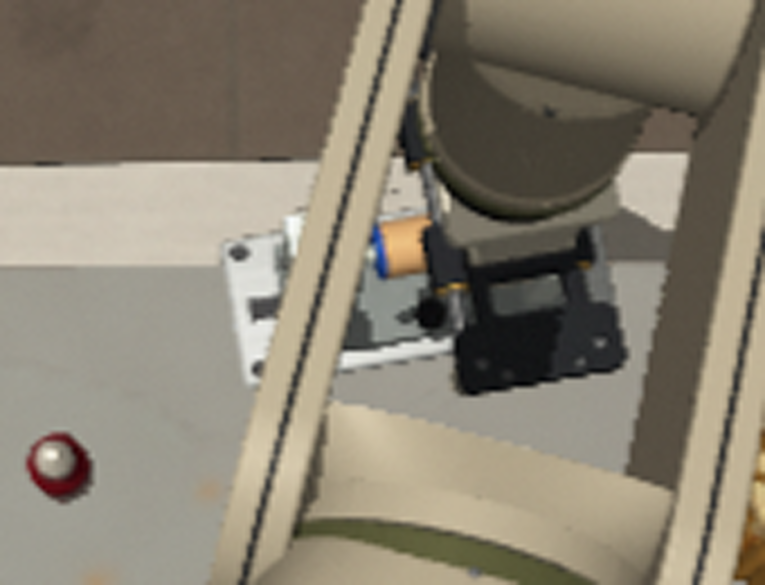

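Crop (8): held roller with its blue end near (314,186) in the top picture, at the stand and clear of the cheeks. Now the shifts needed, in the stand frame.

```bash
python3 - <<'E'
from h import *
c=dict(np.load('pics/w4.npz'));K=c['intrinsics'];o=-c['R'].T@c['t']
def ray(u,v,z):
    d=c['R'].T@np.array([(u-K[0,2])/K[0,0],(v-K[1,2])/K[1,1],1]);return o+d*(z-o[2])/d[2]
S=np.array([.4547,-.0641,0]);a=np.radians(8.9);B=np.array([[np.cos(a),np.sin(a),0],[-np.sin(a),np.cos(a),0],[0,0,1]])
f=lambda X:(B@(X-S)*1000).round(1)
L,Rr=ray(250.5,107,.113),ray(346.5,107,.113);print('cheek edges',f(L),f(Rr))
for n,u,v in(('groove L',286.5,119),('groove R',309.5,119),('floor',298,115.3),('face L',270,123.7),('face R',330,123.7),('outer',270,89)):print(n,f(ray(u,v,.113)))
for z in(.149,.155):print(z,'nose tip',f(ray(278.5,140.5,z)),'nose',f(ray(278,160,z)),'drum190',f(ray(279,190,z)),'drum250',f(ray(279,250,z)))
s,p,R=st();print('tcp',f(p),'tool x yaw',np.degrees(np.arctan2(R[1,0],R[0,0])),'tool y in world',R[:,1])
E
```

```text
cheek edges [-23.6  66.2 113. ] [ 25.   66.5 113. ]
groove L [ -5.3  60.4 113. ]
groove R [  6.5  60.4 113. ]
floor [  0.5  62.2 113. ]
face L [-13.7  58.  113. ]
face R [ 17.   58.2 113. ]
outer [-13.7  74.9 113. ]
0.149 nose tip [ -8.8  53.5 149. ] nose [ -9.   45.2 149. ] drum190 [ -8.5  31.9 149. ] drum250 [ -8.3   3.4 149. ]
0.155 nose tip [ -8.7  54.1 155. ] nose [ -8.9  46.2 155. ] drum190 [ -8.4  33.4 155. ] drum250 [ -8.3   6.  155. ]
tcp [ -7.9 -10.9 148.4] tool x yaw 9.183718869704387 tool y in world [-0.01524501  0.00419826 -0.99987497]
```

Carriage sits about +1 mm off centre (cheek face y≈58.1), and the groove centre is at x≈+0.6. Shift sideways, turn a little, lower partly and recheck.

```bash
python3 -m creep '[[[1,0.3,0.3,0,-0.1,0.3,-0.3],[1,0.3,0.5,0,-0.1,0.2,-0.3],[1,0.3,0.5,0,-0.1,0,0],[1,0,0.5,0,0,0,0],[1,0,0.2,0,0,0,0],[1,0,0,0,0,0,0],[1,0,0,0,0,0,0],[1,0,0,0,0,0,0]]]'
cat > sf.py <<'E'
from h import *
S=np.array([.4547,-.0641,0]);a=np.radians(8.9);B=np.array([[np.cos(a),np.sin(a),0],[-np.sin(a),np.cos(a),0],[0,0,1]])
def show():
    s,p,R=st();F=B@s['force'];print('t',round(s['t'],2),'tcp stand mm',(B@(p-S)*1000).round(1),'F',F.round(1),'M',(B@s['wrist_torque']).round(2),'yaw',np.degrees(np.arctan2(R[1,0],R[0,0])).round(2),'ydir',(B@R[:,1]).round(4),'op',round(s['opening'],4))
if __name__=='__main__':show()
E
python3 sf.py
```

```text
t: 8.35
tool_pos: [0.4576, -0.0745, 0.1257]
orientation: [-1.566, -0.115, 0.122]
force: [0.1, 0.2, -2.4]
opening: 0.0272
t 8.35 tcp stand mm [  1.3 -10.7 125.7] F [ 0.1  0.2 -2.4] M [-0.15  0.09  0.03] yaw 8.62 ydir [-0.0044  0.0014 -1.    ] op 0.0272
```

```bash
python3 - <<'E'
from sf import *
c=cam('wrist','w5');K=c['intrinsics'];o=-c['R'].T@c['t']
g=cv2.cvtColor(c['frame'],cv2.COLOR_RGB2GRAY).astype(int)
cv2.imwrite('pics/w5z.png',cv2.resize(c['frame'][70:220,200:380,::-1],None,fx=4,fy=4,interpolation=2))
print('axis top z',pts(c)[200:270:15,279,2].round(4),pts(c)[150:170:5,278,2].round(4))
E
```

```text
axis top z [0.1412 0.1401 0.1397 0.1399 0.1396] [0.1307 0.1301 0.1304 0.1298]
```

View pics/w5z.png

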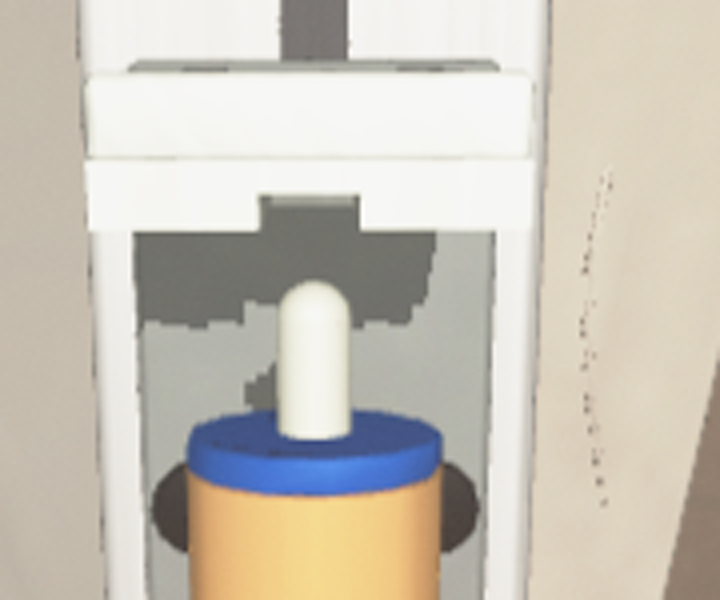

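Crop (9): groove centred at column 277.4, nose at 278.5, tip at row 140, cheek face at row 128. So the nose is about 0.6 mm too far to +x; correct, then lower to the groove.

```bash
python3 -m creep '[[[1,-0.06,0.4,0,0,0,-0.2],[1,0,0.5,0,0,0,0],[1,0,0.5,0,0,0,0],[1,0,0.4,0,0,0,0],[1,0,0.2,0,0,0,0],[1,0,0,0,0,0,0],[1,0,0,0,0,0,0],[1,0,0,0,0,0,0]]]'
python3 sf.py
```

```text
t: 9.2
tool_pos: [0.457, -0.0747, 0.104]
orientation: [-1.566, -0.118, 0.118]
force: [0.1, -0.9, -2.1]
opening: 0.0273
t 9.2 tcp stand mm [  0.6 -10.8 104. ] F [-0.  -0.9 -2.1] M [-0.02  0.07  0.02] yaw 8.61 ydir [-3.0e-04  1.3e-03 -1.0e+00] op 0.0273
```

```bash
python3 -m creep '[[[1,0,0,0.15,0,0,0],[1,0,0,0.15,0,0,0],[1,0,0,0.15,0,0,0],[1,0,0,0.12,0,0,0],[1,0,0,0.1,0,0,0],[1,0,0,0,0,0,0],[1,0,0,0,0,0,0],[1,0,0,0,0,0,0]]]'
python3 sf.py
python3 -m creep '[[[1,0,0,0.1,0,0,0],[1,0,0,0.1,0,0,0],[1,0,0,0.1,0,0,0],[1,0,0,0.1,0,0,0],[1,0,0,0,0,0,0],[1,0,0,0,0,0,0],[1,0,0,0,0,0,0],[1,0,0,0,0,0,0]]]'
python3 sf.py
```

```text
t: 10.0
tool_pos: [0.4564, -0.0674, 0.1048]
orientation: [-1.567, -0.119, 0.118]
force: [-0.1, -0.0, -2.6]
opening: 0.0275
t 10.0 tcp stand mm [  1.2  -3.5 104.8] F [-0.1 -0.  -2.6] M [-0.1   0.09 -0.04] yaw 8.63 ydir [ 1.e-03  8.e-04 -1.e+00] op 0.0275
t: 10.8
tool_pos: [0.4561, -0.0651, 0.1052]
orientation: [-1.57, -0.119, 0.117]
force: [-0.2, -2.7, -1.4]
opening: 0.0271
t 10.8 tcp stand mm [  1.2  -1.2 105.2] F [-0.6 -2.6 -1.4] M [-0.66  0.17  0.02] yaw 8.59 ydir [ 0.0013 -0.0028 -1.    ] op 0.0271
```

Contact felt: −2.7 N along y at TCP y = −1.2 mm. Compressing gently, reading the force as I go.

```bash
python3 -m creep '[[[1,-0.05,0,0.1,0.1,0,0],[1,0,0,0.1,0.1,0,0],[1,0,0,0.1,0,0,0],[1,0,0,0.1,0,0,0],[1,0,0,0.1,0,0,0],[1,0,0,0.1,0,0,0],[1,0,0,0,0,0,0],[1,0,0,0,0,0,0]]]'
python3 sf.py
python3 -m creep '[[[1,0,0,0.1,0,0,0],[1,0,0,0.1,0,0,0],[1,0,0,0.1,0,0,0],[1,0,0,0.1,0,0,0],[1,0,0,0,0,0,0],[1,0,0,0,0,0,0],[1,0,0,0,0,0,0],[1,0,0,0,0,0,0]]]'
python3 sf.py
```

```text
t: 11.6
tool_pos: [0.4551, -0.0601, 0.1054]
orientation: [-1.569, -0.119, 0.116]
force: [1.0, -5.7, -3.8]
opening: 0.027
t 11.6 tcp stand mm [  1.    3.9 105.4] F [ 0.1 -5.8 -3.8] M [-1.    0.02 -0.02] yaw 8.57 ydir [ 0.0022 -0.0019 -1.    ] op 0.027
t: 12.4
tool_pos: [0.4549, -0.0584, 0.1058]
orientation: [-1.575, -0.12, 0.115]
force: [0.7, -5.6, -2.6]
opening: 0.0274
t 12.4 tcp stand mm [  1.1   5.6 105.8] F [-0.1 -5.7 -2.6] M [-1.13  0.13 -0.02] yaw 8.56 ydir [ 0.0025 -0.0077 -1.    ] op 0.0274
```

```bash
python3 -m creep '[[[1,0,0,0.1,0.2,0,0],[1,0,0,0.1,0.2,0,0],[1,0,0,0.1,0.1,0,0],[1,0,0,0.1,0.1,0,0],[1,0,0,0.1,0.1,0,0],[1,0,0,0.05,0,0,0],[1,0,0,0.03,0,0,0],[1,0,0,0.03,0,0,0]]]'
python3 - <<'E'
from sf import *
c=cam('wrist','w6');show()
cv2.imwrite('pics/w6z.png',cv2.resize(c['frame'][70:220,200:380,::-1],None,fx=4,fy=4,interpolation=2))
E
```

```text
t: 13.2
tool_pos: [0.4545, -0.0559, 0.1059]
orientation: [-1.571, -0.119, 0.114]
force: [0.4, -7.2, -3.6]
opening: 0.0271
t 13.25 tcp stand mm [  1.    8.2 105.9] F [-0.3 -7.3 -4.7] M [-1.37  0.08 -0.02] yaw 8.54 ydir [ 0.0029 -0.0034 -1.    ] op 0.0272
```

View pics/w6z.png

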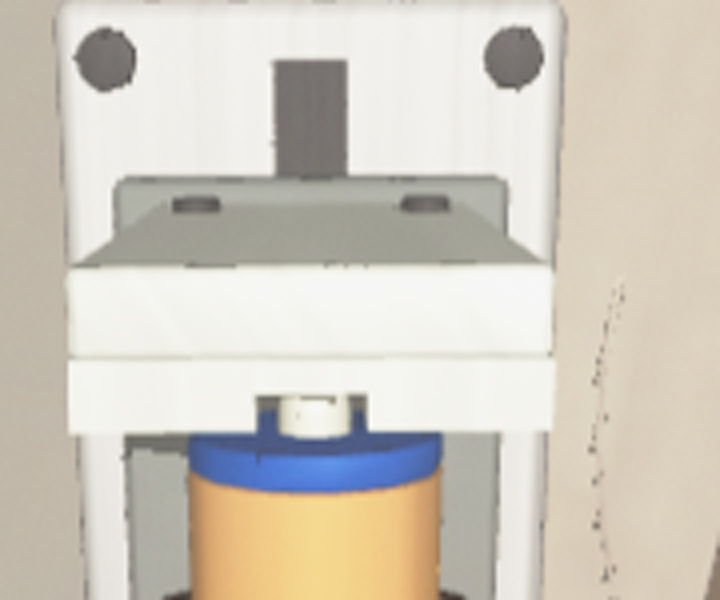

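Crop (10): nose in the groove (311–314 columns of the crop agree to 0.4 mm), about 5 mm of it still out; the drum has not slipped in the jaws. Compression is about 10.5 mm, so a little more.

```bash
python3 -m creep '[[[1,-0.02,0,0.1,0.2,0,0],[1,0,0,0.1,0.2,0,0],[1,0,0,0.08,0.1,0,0],[1,0,0,0.03,0,0,0],[1,0,0,0.02,0,0,0],[1,0,0,0.02,0,0,0],[1,0,0,0.02,0,0,0],[1,0,0,0.02,0,0,0]]]'
python3 sf.py
```

```text
t: 14.05
tool_pos: [0.4545, -0.0562, 0.106]
orientation: [-1.571, -0.12, 0.113]
force: [1.5, -7.1, -4.3]
opening: 0.0273
t 14.05 tcp stand mm [  1.    7.9 106. ] F [ 0.4 -7.3 -4.3] M [-1.36 -0.    0.  ] yaw 8.49 ydir [ 0.0039 -0.0035 -1.    ] op 0.0273
```

```bash
python3 -m creep '[[[1,-0.03,0,0.15,0.3,0,0],[1,0,0.02,0.15,0.3,0,0],[1,0,0.02,0.1,0.2,0,0],[1,0,0,0.08,0.1,0,0],[1,0,0,0.05,0.1,0,0],[1,0,0,0.04,0.1,0,0],[1,0,0,0.04,0.1,0,0],[1,0,0,0.04,0.1,0,0]]]'
python3 sf.py
```

```text
t: 14.85
tool_pos: [0.4542, -0.0552, 0.1057]
orientation: [-1.559, -0.119, 0.112]
force: [0.7, -7.5, -4.6]
opening: 0.027
t 14.85 tcp stand mm [  0.9   8.9 105.7] F [-0.5 -7.5 -4.6] M [-1.42  0.03 -0.  ] yaw 8.44 ydir [ 0.0053  0.008  -1.    ] op 0.027
```

```bash
python3 -m creep '[[[1,-0.02,0.05,0.12,0,0,0],[1,0,0.15,0.1,0.05,0,0],[1,0,0.2,0.06,0.05,0,0],[1,0,0.2,0.06,0.05,0,0],[1,0,0.2,0.06,0.05,0,0],[1,0,0.2,0.06,0.05,0,0],[1,0,0.1,0.06,0.05,0,0],[1,0,0,0.06,0.05,0,0]]]'
python3 sf.py
```

```text
t: 15.65
tool_pos: [0.4562, -0.0548, 0.0985]
orientation: [-1.565, -0.123, 0.107]
force: [-1.2, -7.7, -0.4]
opening: 0.027
t 15.65 tcp stand mm [ 3.   8.9 98.5] F [-2.4 -7.4 -0.4] M [-1.21  0.45  0.11] yaw 8.4 ydir [ 0.0104  0.0021 -0.9999] op 0.027
```

Sideways drift to x = 3 mm with −2.4 N on the groove wall; I correct that first while holding the compression.

```bash
python3 -m creep '[[[1,-0.1,0,0.06,0.1,-0.05,0.3],[1,-0.1,0,0.06,0.1,-0.05,0.3],[1,-0.05,0,0.06,0.1,0,0.1],[1,-0.05,0,0.06,0.1,0,0.1],[1,-0.02,0,0.06,0.1,0,0.1],[1,-0.02,0,0.06,0.1,0,0],[1,-0.02,0,0.06,0.1,0,0],[1,-0.02,0,0.06,0.1,0,0]]]'
python3 sf.py
```

```text
t: 16.45
tool_pos: [0.4554, -0.055, 0.101]
orientation: [-1.562, -0.116, 0.114]
force: [1.7, -6.3, -4.3]
opening: 0.027
t 16.45 tcp stand mm [  2.1   8.8 101. ] F [ 0.7 -6.5 -4.3] M [-1.49 -0.12 -0.05] yaw 8.43 ydir [ 0.0017  0.0059 -1.    ] op 0.027
```

```bash
python3 -m creep '[[[1,-0.1,0.1,0.1,0,-0.03,0.05],[1,-0.1,0.15,0.07,0.05,0,0.05],[1,-0.06,0.2,0.07,0.05,0,0.05],[1,-0.05,0.2,0.07,0.05,0,0.05],[1,-0.05,0.2,0.07,0.05,0,0.05],[1,-0.05,0.2,0.07,0.05,0,0.05],[1,-0.05,0.1,0.07,0.05,0,0.05],[1,-0.03,0.03,0.07,0.05,0,0.05]]]'
python3 sf.py
```

```text
t: 17.25
tool_pos: [0.4557, -0.0549, 0.0947]
orientation: [-1.567, -0.12, 0.11]
force: [-0.6, -7.0, 0.7]
opening: 0.0268
t 17.25 tcp stand mm [ 2.4  9.  94.7] F [-1.7 -6.8  0.7] M [-1.26  0.23  0.04] yaw 8.38 ydir [ 6.7e-03 -2.0e-04 -1.0e+00] op 0.0268
```

```bash
python3 -m creep '[[[1,-0.12,0.04,0.07,0.1,-0.03,0.3],[1,-0.12,0.04,0.07,0.1,0,0.2],[1,-0.1,0.04,0.07,0.1,0,0.1],[1,-0.08,0.04,0.07,0.05,0,0.05],[1,-0.06,0.04,0.07,0.05,0,0.05],[1,-0.06,0.04,0.07,0.05,0,0.05],[1,-0.05,0.04,0.07,0.05,0,0.05],[1,-0.05,0.04,0.07,0.05,0,0.05]]]'
python3 - <<'E'
from sf import *
c=cam('wrist','w7');show()
cv2.imwrite('pics/w7z.png',cv2.resize(c['frame'][70:220,200:380,::-1],None,fx=4,fy=4,interpolation=2))
P=pts(c);print('drum top z',P[200:270:15,279,2].round(4))
E
```

```text
t: 18.05
tool_pos: [0.4552, -0.0549, 0.0966]
orientation: [-1.57, -0.118, 0.109]
force: [2.0, -7.4, -2.3]
opening: 0.027
t 18.1 tcp stand mm [ 1.9  9.  96.6] F [ 1.5 -7.5 -2.1] M [-1.34 -0.15 -0.08] yaw 8.32 ydir [ 0.0055 -0.0024 -1.    ] op 0.0273
drum top z [0.11   0.1116 0.1116 0.1108 0.111 ]
```

View pics/w7z.png

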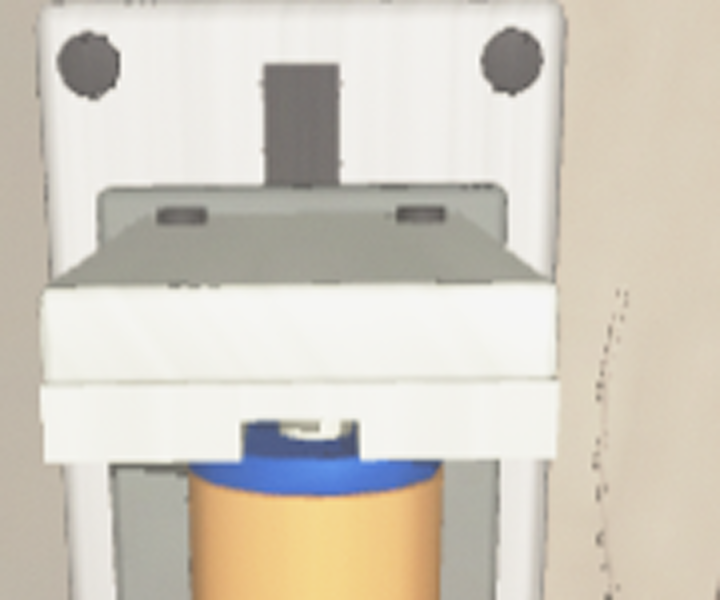

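Crop (11): groove centre 301, nose centre 314, so the nose sits about 1.4 mm too far to +x; the axis reads 97 mm, equal to the TCP height. A firmer sideways correction.

```bash
python3 -m creep '[[[1,-0.2,0.03,0.08,0.2,-0.1,0.2],[1,-0.2,0.03,0.08,0.2,-0.05,0.2],[1,-0.15,0.03,0.08,0.1,-0.05,0.1],[1,-0.15,0.03,0.08,0.1,0,0.1],[1,-0.1,0.03,0.08,0.1,0,0.1],[1,-0.1,0.03,0.08,0.1,0,0.05],[1,-0.05,0.03,0.08,0.1,0,0.05],[1,-0.05,0.03,0.08,0.1,0,0.05]]]'
python3 sf.py
```

```text
t: 18.9
tool_pos: [0.4515, -0.0551, 0.0984]
orientation: [-1.565, -0.12, 0.111]
force: [2.9, -8.0, -4.9]
opening: 0.0271
t 18.9 tcp stand mm [-1.8  9.4 98.4] F [ 1.6 -8.3 -4.9] M [-1.6  -0.21 -0.08] yaw 8.4 ydir [ 0.006   0.0024 -1.    ] op 0.0271
```

```bash
python3 -m creep '[[[1,0.05,0.15,0.05,0.05,0,0.1],[1,0,0.2,0.06,0.05,0,0.1],[1,0,0.2,0.06,0.05,0,0.1],[1,0,0.2,0.06,0.05,0,0.1],[1,-0.03,0.2,0.06,0.05,0,0.1],[1,-0.03,0.2,0.06,0.05,0,0.1],[1,-0.03,0.1,0.06,0.05,0,0.05],[1,-0.03,0.04,0.06,0.05,0,0.05]]]'
python3 sf.py
```

```text
t: 19.7
tool_pos: [0.4539, -0.0555, 0.0899]
orientation: [-1.569, -0.115, 0.115]
force: [-0.0, -7.6, -0.5]
opening: 0.0272
t 19.7 tcp stand mm [ 0.5  8.7 89.9] F [-1.2 -7.5 -0.5] M [-1.18  0.29  0.08] yaw 8.37 ydir [ 1.0e-04 -1.7e-03 -1.0e+00] op 0.0272
```

```bash
python3 -m creep '[[[1,-0.03,0.03,0.13,0.15,0,0],[1,-0.03,0.05,0.1,0.15,0,0],[1,-0.04,0.15,0.08,0.1,0,0.05],[1,-0.05,0.2,0.07,0.1,0,0.05],[1,-0.05,0.2,0.07,0.05,0,0.05],[1,-0.05,0.2,0.07,0.05,0,0.05],[1,-0.05,0.1,0.07,0.05,0,0.05],[1,-0.05,0.04,0.07,0.05,0,0.05]]]'
python3 sf.py
```

```text
t: 20.5
tool_pos: [0.4539, -0.0546, 0.0849]
orientation: [-1.569, -0.117, 0.112]
force: [2.1, -6.5, -4.2]
opening: 0.0274
t 20.5 tcp stand mm [ 0.7  9.5 84.9] F [ 1.  -6.8 -4.2] M [-1.45 -0.17 -0.11] yaw 8.33 ydir [ 0.0031 -0.0013 -1.    ] op 0.0274
```

```bash
python3 -m creep '[[[1,-0.05,0.1,0.02,0.1,-0.05,0.1],[1,-0.05,0.15,0.04,0.1,0,0.05],[1,-0.05,0.2,0.05,0.05,0,0.05],[1,-0.05,0.2,0.05,0.05,0,0.05],[1,-0.05,0.2,0.05,0.05,0,0.05],[1,-0.05,0.1,0.05,0.05,0,0.05],[1,-0.05,0.03,0.05,0.05,0,0.05],[1,-0.03,0.03,0.05,0.05,0,0.05]]]'
python3 sf.py
```

```text
t: 21.3
tool_pos: [0.4536, -0.0548, 0.0782]
orientation: [-1.568, -0.117, 0.112]
force: [0.8, -7.2, -1.4]
opening: 0.0272
t 21.3 tcp stand mm [ 0.4  9.4 78.2] F [-0.3 -7.3 -1.4] M [-1.09  0.13  0.01] yaw 8.35 ydir [ 2.9e-03 -3.0e-04 -1.0e+00] op 0.0272
```

```bash
python3 -m creep '[[[1,-0.03,0.1,-0.02,0.1,-0.03,0.05],[1,-0.04,0.1,0,0.05,0,0.05],[1,-0.04,0.1,0.02,0.05,0,0.05],[1,-0.04,0.08,0.03,0.05,0,0.05],[1,-0.04,0.05,0.04,0.05,0,0.05],[1,-0.04,0.03,0.04,0.05,0,0.05],[1,-0.03,0.03,0.04,0.05,0,0.05],[1,-0.03,0.03,0.04,0.05,0,0.05]]]'
python3 sf.py
```

```text
t: 22.1
tool_pos: [0.4541, -0.0558, 0.0772]
orientation: [-1.566, -0.117, 0.113]
force: [0.9, -5.9, -1.4]
opening: 0.0275
t 22.1 tcp stand mm [ 0.7  8.3 77.2] F [ 0.  -5.9 -1.4] M [-0.97  0.16  0.05] yaw 8.37 ydir [ 0.0026  0.0012 -1.    ] op 0.0275
```

```bash
python3 -m creep '[[[1,-0.03,0.1,0.08,0.05,-0.03,0.05],[1,-0.04,0.12,0.06,0.05,0,0.05],[1,-0.04,0.12,0.05,0.05,0,0.05],[1,-0.04,0.1,0.05,0.05,0,0.05],[1,-0.04,0.05,0.05,0.05,0,0.05],[1,-0.04,0.03,0.05,0.05,0,0.05],[1,-0.03,0.02,0.05,0.05,0,0.05],[1,-0.03,0.02,0.05,0.05,0,0.05]]]'
python3 - <<'E'
from sf import *
c=cam('wrist','w8');show();P=pts(c);print('drum top z',P[200:270:10,279,2].round(4),'cheek top',P[185:189,270,2],)
cv2.imwrite('pics/w8z.png',cv2.resize(c['frame'][60:320,160:400,::-1],None,fx=2.3,fy=2.3,interpolation=2))
E
```

```text
t: 22.9
tool_pos: [0.4543, -0.0547, 0.0758]
orientation: [-1.567, -0.117, 0.113]
force: [0.1, -6.2, -2.1]
opening: 0.0271
t 22.95 tcp stand mm [ 1.   9.3 75.8] F [-0.4 -6.6 -1.3] M [-1.06  0.23  0.02] yaw 8.39 ydir [ 2.4e-03  8.0e-04 -1.0e+00] op 0.0269
drum top z [0.0917 0.0922 0.09   0.0906 0.0912 0.0904 0.0915] cheek top [0.11326578 0.11383855 0.11442254 0.09001227]
```

```bash
python3 -m creep '[[[1,-0.05,0.1,0.04,0.05,-0.03,0.05],[1,-0.05,0.1,0.04,0.05,0,0.05],[1,-0.05,0.1,0.04,0.05,0,0.05],[1,-0.04,0.1,0.05,0.05,0,0.05],[1,-0.04,0.1,0.05,0.05,0,0.05],[1,-0.04,0.03,0.05,0.05,0,0.05],[1,-0.03,0.02,0.05,0.05,0,0.05],[1,-0.03,0.02,0.05,0.05,0,0.05]]]'
python3 sf.py
```

```text
t: 23.75
tool_pos: [0.4545, -0.0546, 0.0746]
orientation: [-1.567, -0.118, 0.113]
force: [0.5, -7.1, -1.2]
opening: 0.0272
t 23.75 tcp stand mm [ 1.3  9.4 74.6] F [-0.6 -7.1 -1.2] M [-1.1   0.09  0.04] yaw 8.41 ydir [ 3.e-03  1.e-04 -1.e+00] op 0.0272
```

```bash
python3 -m creep '[[[1,-0.08,0.1,-0.02,0.05,-0.03,0.1],[1,-0.08,0.15,0,0.05,0,0.1],[1,-0.06,0.2,0.02,0.05,0,0.05],[1,-0.05,0.15,0.04,0.05,0,0.05],[1,-0.05,0.03,0.04,0.05,0,0.05],[1,-0.05,0.03,0.04,0.05,0,0.05],[1,-0.03,0.02,0.04,0.05,0,0.05],[1,-0.03,0.02,0.04,0.05,0,0.05]]]'
python3 sf.py
```

```text
t: 24.55
tool_pos: [0.4546, -0.0558, 0.0722]
orientation: [-1.567, -0.118, 0.113]
force: [0.4, -5.4, -1.5]
opening: 0.0273
t 24.55 tcp stand mm [ 1.2  8.2 72.2] F [-0.4 -5.4 -1.5] M [-1.04  0.13  0.02] yaw 8.42 ydir [ 3.2e-03  4.0e-04 -1.0e+00] op 0.0273
```

```bash
python3 -m creep '[[[1,-0.08,0.1,0.08,0.05,-0.03,0.1],[1,-0.08,0.15,0.06,0.05,0,0.1],[1,-0.06,0.15,0.05,0.05,0,0.05],[1,-0.05,0.1,0.05,0.05,0,0.05],[1,-0.05,0.06,0.05,0.05,0,0.05],[1,-0.05,0.04,0.05,0.05,0,0.05],[1,-0.03,0.04,0.05,0.05,0,0.05],[1,-0.03,0.04,0.05,0.05,0,0.05]]]'
python3 - <<'E'
from sf import *
c=cam('wrist','w9');show();P=pts(c);print('drum top z',P[200:270:10,279,2].round(4),'cheek top',P[180:196:2,270,2].round(4))
cv2.imwrite('pics/w9z.png',cv2.resize(c['frame'][60:320,160:400,::-1],None,fx=2.3,fy=2.3,interpolation=2))
E
```

```text
t: 25.35
tool_pos: [0.4547, -0.0551, 0.0712]
orientation: [-1.568, -0.119, 0.113]
force: [-0.6, -5.8, -0.2]
opening: 0.0269
t 25.4 tcp stand mm [ 1.5  8.9 71.2] F [-1.1 -6.2  0.2] M [-0.96  0.31  0.11] yaw 8.45 ydir [ 3.6e-03 -5.0e-04 -1.0e+00] op 0.0269
drum top z [0.087  0.0865 0.0866 0.0861 0.0861 0.0868 0.0869] cheek top [0.1141 0.1132 0.1135 0.1126 0.1127 0.1131 0.0851 0.0854]
```

```bash
python3 - <<'E'
from sf import *
for n in('scene','top'):
    c=cam(n,n+'9');P=pts(c);Q=((P-S)@B.T)*1000;hsv=cv2.cvtColor(c['frame'],cv2.COLOR_RGB2HSV)
    ok=(c['depth']>0)&(np.abs(Q[...,0])<20)&(Q[...,2]>50)&(Q[...,2]<125)
    print(n)
    for y in range(-75,85,5):
        m=ok&(Q[...,1]>=y)&(Q[...,1]<y+5)
        if m.sum()>2:
            i=np.argwhere(m);print(y,m.sum(),'z max/90%',np.percentile(Q[m][:,2],[50,90,100]).round(1),'sat',np.median(hsv[m][:,1]), 'wood max z',(Q[m&(hsv[...,1]>90)][:,2].max().round(1) if (m&(hsv[...,1]>90)).any() else None))
show()
E
```

```text
scene
-70 95 z max/90% [69.4 85.8 91.4] sat 15.0 wood max z None
-65 22 z max/90% [87.1 89.5 90.5] sat 15.0 wood max z None
-60 23 z max/90% [86.8 88.7 91.2] sat 16.0 wood max z None
-55 16 z max/90% [86.6 89.1 89.8] sat 17.0 wood max z None
-45 29 z max/90% [80.1 85.4 89.1] sat 26.0 wood max z None
-40 21 z max/90% [81.1 86.6 87.6] sat 86.0 wood max z 87.4
-35 20 z max/90% [82.1 85.5 89.3] sat 105.5 wood max z 89.3
-30 18 z max/90% [82.7 86.6 88.6] sat 105.5 wood max z 88.6
-25 24 z max/90% [82.  87.2 89.9] sat 106.0 wood max z 89.9
-20 19 z max/90% [79.6 86.5 88.8] sat 105.0 wood max z 88.8
-15 22 z max/90% [82.3 85.5 87.9] sat 104.5 wood max z 87.9
-10 19 z max/90% [83.3 87.7 89.8] sat 105.0 wood max z 89.8
-5 50 z max/90% [ 86.4 107.5 118.2] sat 57.0 wood max z 87.1
0 39 z max/90% [ 87.8 109.7 121.5] sat 43.0 wood max z 88.4
5 10 z max/90% [86.1 92.6 95.7] sat 90.5 wood max z 87.0
10 7 z max/90% [86.  89.6 90.8] sat 76.0 wood max z 79.6
15 3 z max/90% [88.8 91.1 91.7] sat 53.0 wood max z 79.0
50 3 z max/90% [70.4 71.6 71.8] sat 38.0 wood max z None
55 22 z max/90% [58.1 69.  75.1
[... 170 characters left out ...]
5 88.  90.6] sat 17.0 wood max z None
-55 19 z max/90% [69.3 87.8 88.8] sat 16.0 wood max z None
30 8 z max/90% [81.8 86.  86.5] sat 106.0 wood max z 86.5
35 16 z max/90% [83.7 88.4 89. ] sat 122.0 wood max z 89.0
40 25 z max/90% [83.7 87.7 89.9] sat 121.0 wood max z 89.9
45 27 z max/90% [84.5 88.1 88.6] sat 122.0 wood max z 88.6
50 23 z max/90% [83.8 86.9 88.7] sat 79.0 wood max z 88.7
55 19 z max/90% [110.8 114.  114.3] sat 15.0 wood max z 85.7
60 18 z max/90% [112.9 114.9 115.4] sat 7.5 wood max z None
65 9 z max/90% [112.5 114.9 114.9] sat 8.0 wood max z None
t 25.5 tcp stand mm [ 1.4  8.9 71.2] F [-1.8 -6.1  1.3] M [-1.    0.29  0.06] yaw 8.45 ydir [ 3.7e-03 -5.0e-04 -1.0e+00] op 0.0269
```

All three cameras put the drum's top at about 87 mm, so the axis is near 72.5–73 and the nose is touching the sill. Raise by 1.5 mm and centre it, then ease back.

```bash
python3 -m creep '[[[1,-0.12,-0.1,0.06,0.05,-0.03,0.1],[1,-0.12,-0.1,0.06,0.05,0,0.1],[1,-0.1,-0.08,0.05,0.05,0,0.05],[1,-0.06,0,0.05,0.05,0,0.05],[1,-0.05,0.02,0.05,0.05,0,0.05],[1,-0.03,0.02,0.05,0.05,0,0],[1,-0.03,0.02,0.04,0.05,0,0],[1,-0.03,0.02,0.04,0.05,0,0]]]'
python3 sf.py
```

```text
t: 26.3
tool_pos: [0.4528, -0.055, 0.0755]
orientation: [-1.569, -0.12, 0.111]
force: [1.8, -6.0, -4.1]
opening: 0.027
t 26.3 tcp stand mm [-0.5  9.3 75.5] F [ 0.9 -6.2 -4.1] M [-1.25 -0.12 -0.07] yaw 8.43 ydir [ 0.0058 -0.0015 -1.    ] op 0.027
```

```bash
python3 -m creep '[[[1,0.06,0.12,0.03,0.1,-0.03,0.1],[1,0.05,0.12,0.03,0.1,0,0.1],[1,0.03,0.1,0.03,0.05,0,0.1],[1,0,0.04,0.03,0.05,0,0.05],[1,0,0.02,0,0.05,0,0],[1,0,0.02,-0.03,0.05,0,0],[1,0,0.02,-0.05,0,0,0],[1,0,0.02,-0.05,0,0,0]]]'
python3 sf.py
```

```text
t: 27.1
tool_pos: [0.4543, -0.0572, 0.0725]
orientation: [-1.567, -0.115, 0.118]
force: [-0.7, -5.8, -0.7]
opening: 0.0275
t 27.1 tcp stand mm [ 0.7  6.9 72.5] F [-1.6 -5.6 -0.7] M [-0.86  0.27  0.05] yaw 8.5 ydir [-1.6e-03  6.0e-04 -1.0e+00] op 0.0275
```

```bash
python3 -m creep '[[[1,0,0,-0.06,0.05,0,-0.05],[1,0,0,-0.06,0.05,0,0],[1,0,0,-0.06,0.05,0,0],[1,0,0,-0.05,0.05,0,0],[1,0,0,-0.03,0,0,0],[1,0,0,-0.02,0,0,0],[1,0,0,0,0,0,0],[1,0,0,0,0,0,0]]]'
python3 sf.py
```

```text
t: 27.9
tool_pos: [0.4547, -0.0601, 0.0729]
orientation: [-1.563, -0.116, 0.118]
force: [0.1, -4.0, -1.3]
opening: 0.0273
t 27.9 tcp stand mm [ 0.6  4.  72.9] F [-0.6 -4.  -1.3] M [-0.7   0.17  0.02] yaw 8.51 ydir [-9.0e-04  4.3e-03 -1.0e+00] op 0.0273
```

```bash
python3 -m creep '[[[1,0,0,-0.06,0,0,0],[1,0,0,-0.05,0,0,0],[1,0,0,-0.04,0,0,0],[1,0,0,-0.03,0,0,0],[1,0,0,-0.02,0,0,0],[1,0,0,0,0,0,0],[1,0,0,0,0,0,0],[1,0,0,0,0,0,0]]]'
python3 sf.py
```

```text
t: 28.7
tool_pos: [0.4549, -0.0614, 0.0728]
orientation: [-1.562, -0.115, 0.118]
force: [0.5, -3.1, -0.8]
opening: 0.027
t 28.7 tcp stand mm [ 0.6  2.6 72.8] F [ 0.1 -3.1 -0.8] M [-0.55  0.19  0.07] yaw 8.52 ydir [-0.0011  0.0056 -1.    ] op 0.027
```

```bash
python3 -m creep '[[[1,0,0,-0.05,-0.05,0,0],[1,0,0,-0.05,0,0,0],[1,0,0,-0.04,0,0,0],[1,0,0,-0.02,0,0,0],[1,0,0,0,0,0,0],[1,0,0,0,0,0,0],[1,0,0,0,0,0,0],[1,0,0,0,0,0,0]]]'
python3 - <<'E'
from sf import *
c=cam('wrist','w10');show();P=pts(c);print('drum top z',P[200:270:10,279,2].round(4))
for n in('scene','top'):
    c=cam(n,n+'10');P=pts(c);Q=((P-S)@B.T)*1000;hsv=cv2.cvtColor(c['frame'],cv2.COLOR_RGB2HSV)
    ok=(c['depth']>0)&(np.abs(Q[...,0])<20)&(Q[...,2]>60)&(Q[...,2]<100)&(hsv[...,1]>60)
    for y in range(-60,65,10):
        m=ok&(Q[...,1]>=y)&(Q[...,1]<y+10)
        if m.sum()>8:print(n,y,m.sum(),np.percentile(Q[m][:,2],[50,90]).round(1))
E
```

```text
t: 29.5
tool_pos: [0.4549, -0.0615, 0.0727]
orientation: [-1.56, -0.116, 0.118]
force: [-1.3, -0.2, -0.8]
opening: 0.0272
t 29.55 tcp stand mm [ 0.6  2.5 72.7] F [-1.2  1.3  0. ] M [-0.03  0.21  0.07] yaw 8.54 ydir [-0.0012  0.0076 -1.    ] op 0.0272
drum top z [0.0876 0.0882 0.0875 0.0879 0.088  0.0885 0.0881]
scene -50 24 [85.2 89.9]
scene -40 39 [84.6 88.8]
scene -30 38 [83.3 88.9]
scene -20 39 [83.7 88.1]
scene -10 35 [85.1 88.8]
scene 0 11 [85.9 88. ]
top 20 12 [83.7 87.6]
top 30 51 [85.1 87. ]
top 40 47 [84.6 88.3]
```

Seated: the back-motion stopped at y = 2.5 mm, the y force fell to 0 (pin on the recess floor), and the axis is at about 74 mm. Release gently.

```bash
python3 -m creep '[[[0.68,0,0,0,0,0,0],[0.66,0,0,0,0,0,0],[0.64,0,0,0,0,0,0],[0.6,0,0,0,0,0,0],[0.5,0,0,0,0,0,0],[0.4,0,0,0,0,0,0],[0.4,0,0,0,0,0,0],[0.4,0,0,0,0,0,0]]]' 5
python3 sf.py
```

```text
t: 30.45
tool_pos: [0.4557, -0.0618, 0.0732]
orientation: [-1.561, -0.117, 0.117]
force: [0.0, -0.2, 0.4]
opening: 0.0556
t 30.45 tcp stand mm [ 1.3  2.2 73.2] F [-0.  -0.2  0.4] M [-0.04  0.04  0.03] yaw 8.53 ydir [ 4.0e-04  6.8e-03 -1.0e+00] op 0.0556
```

```bash
python3 -m creep '[[[0.4,0,-0.5,0,0,0,0],[0.4,0,-1,0,0,0,0],[0.4,0,-1.5,0,0,0,0],[0.4,0,-2,0,0,0,0],[0.4,0,-2.5,0,0,0,0],[0.4,0,-2.5,0,0,0,0],[0.4,0,-1.5,0,0,0,0],[0.4,0,-0.5,0,0,0,0]]]'
python3 - <<'E'
from sf import *
c=cam('wrist','w11');show();P=pts(c)
Q=((P-S)@B.T)*1000;hsv=cv2.cvtColor(c['frame'],cv2.COLOR_RGB2HSV)
w=(hsv[...,1]>60)&(np.abs(Q[...,0])<25)&(Q[...,2]>60)&(Q[...,2]<100)
for y in range(-60,65,10):
    m=w&(Q[...,1]>=y)&(Q[...,1]<y+10)&(np.abs(Q[...,0])<10)
    if m.sum()>8:print(y,m.sum(),'x',Q[m][:,0].mean().round(1),'z90',np.percentile(Q[m][:,2],90).round(1))
cv2.imwrite('pics/w11z.png',c['frame'][:,:,::-1])
E
```

```text
t: 31.25
tool_pos: [0.4552, -0.0624, 0.2021]
orientation: [-1.561, -0.117, 0.117]
force: [1.2, -0.8, 0.2]
opening: 0.0558
t 31.3 tcp stand mm [  1.    1.4 202.4] F [0.6 0.3 0.7] M [ 0.    0.01 -0.01] yaw 8.53 ydir [ 0.0015  0.0064 -1.    ] op 0.0555
-50 140 x -0.1 z90 87.4
-40 276 x 0.1 z90 87.6
-30 274 x -0.1 z90 87.6
-20 299 x -0.3 z90 87.6
-10 302 x -0.1 z90 87.6
0 308 x -0.1 z90 87.6
10 313 x -0.2 z90 87.5
20 328 x 0.1 z90 87.6
30 359 x 0.1 z90 87.6
40 349 x 0.2 z90 87.7
50 94 x 0.1 z90 86.9
```

View pics/w11z.png

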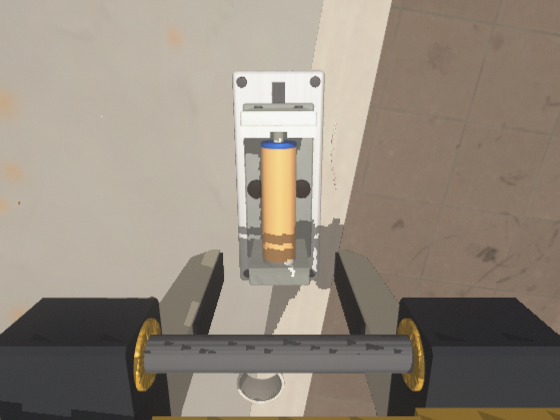

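Wrist view (12): the roller lies between the cheeks, blue end at (278,145), pin end at (280,260), in line with the stand. Its top reads 87.6 mm along the whole length (level) and x≈0. Hand in after a quick bystander check.

```bash
python3 - <<'E'
from sf import *
a=dict(np.load('pics/t0.npz'));b=cam('top','t12')
for n,(u0,u1,v0,v1) in dict(bottle=(225,260,215,250),cutter=(395,430,165,200),ornament=(375,445,200,275)).items():
    print(n,'mean abs diff',np.abs(a['frame'][v0:v1,u0:u1].astype(int)-b['frame'][v0:v1,u0:u1]).mean().round(2))
show();print(robot.close_job())
E
```

```text
bottle mean abs diff 2.81
cutter mean abs diff 17.64
ornament mean abs diff 19.96
t 31.35 tcp stand mm [  0.5   1.6 200.8] F [ 0.2  0.2 -0.5] M [-0.09  0.09 -0.01] yaw 8.53 ydir [-0.     0.007 -1.   ] op 0.0556
the job is handed in; nothing more can be done
None
```

```bash
python3 - <<'E'
from h import *
a=dict(np.load('pics/t0.npz'));b=dict(np.load('pics/t12.npz'));P,Q=pts(a),pts(b)
for n,(u0,u1,v0,v1,lo,hi) in dict(bottle=(225,260,215,250,.02,.1),cutter=(395,430,165,200,.02,.05),ornament=(375,445,200,275,.01,.12)).items():
    f=lambda X:(lambda q:(q[(q[:,2]>lo)&(q[:,2]<hi)].mean(0).round(4),len(q[(q[:,2]>lo)&(q[:,2]<hi)])))(X[v0:v1,u0:u1].reshape(-1,3))
    print(n,f(P),f(Q),'near-camera px',(Q[v0:v1,u0:u1,2]>.15).mean().round(2))
E
```

```text
bottle (array([0.351 , 0.131 , 0.0535]), 168) (array([0.351 , 0.1312, 0.054 ]), 171) near-camera px 0.0
cutter (array([ 0.468 , -0.2835,  0.0305]), 135) (array([ 0.4673, -0.2906,  0.0303]), 102) near-camera px 0.35
ornament (array([ 0.3336, -0.2576,  0.0507]), 1741) (array([ 0.3306, -0.2679,  0.0522]), 1387) near-camera px 0.32
```

The roller is back in the stand, seated level and released, and I handed the job in at 31.4 s of robot time. I carried it over from the cradle and pressed the nose in about 11–12 mm in the tall cheek's groove. The y force peaked near 8 N in the readings. With the pin clear of the low cheek, I lowered the roller and eased it back until the y force fell to zero at the recess floor.

**Seat:** after release, the wrist depth image shows the drum's top at 87.6 mm along nearly its whole length. That puts the axis at about 73.6 mm, on the axis line in x, with the wrist force near zero. The carriage setting came out at about +1 mm, by eye and by feel.

**What did not go cleanly or disagreed:**
- All the cameras read the roller about 6 mm lower in the jaws than a 45 mm cradle axis implies. I went by the cameras and by feel.
- The nose drifted sideways in the groove several times, touching the walls with up to about 2.5 N before I corrected it.
- The nose probably touched the pocket's sill lightly, and at one point the blue face may have brushed the tall cheek.

**Bystanders:** the bottle measured unmoved to within 1 mm. The arm hid about a third of the cutter and the ornament in the last top view. Their apparent shifts of 7 to 11 mm probably come from that, but it is not proven. The arm never came near either of them.

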